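# Ready to portion: pot on the scale, scoop held over it

## Task

First stand the small empty steel pot upright in the middle of the scale's raised round pan and let go of it. Then draw the scoop out of its slanted sleeve, turn it level with its open side up, and hold its head centred over the pot, about 5 cm above the rim and touching nothing; finish while still holding it there. Leave the tiffin tin, the shaker and the loose lid where they are.

Things in the scene. Friction and masses are not known exactly. Their poses are not given: they have to be found in the camera images.
- pot: small open steel pot, plain cylinder 62 mm across and 55 mm tall, wall 3 mm, about 130 g; origin at the centre of its underside, z up. Starts on the table, straight ahead of the robot
- pot_rim (a point): centre of the pot's mouth, 55 mm above its underside
- scale: portion scale, fixed: white housing 190 (x) by 160 (y) mm, top at 48 mm, with a raised round metal pan in its middle, 100 mm across, pan top at 70 mm; origin under its centre on the table. To the robot's left or right
- scale_pan (a point): centre of the top of the scale's pan, z up; the pan does not give
- sleeve: fixed steel sleeve on a 150 x 90 mm dark foot, on the other side from the scale; it slants 45 degrees, mouth up towards its own -x (roughly towards the robot), closed lower end towards +x; outside 58 mm wide, 36 thick, 125 long, mouth about 105 to 120 mm high; origin on the table below point sleeve_seat
- sleeve_seat (a point): point on the sleeve's sloping inner floor where the scoop's origin rests when fully in, 45 mm above the table; axes parallel to sleeve (x level, z up). The straight way out is along (-0.707, 0, 0.707) of these axes; after 120 mm along it the scoop is free
- scoop: flat-bottomed scoop, 220 mm long, 140 g, loose in the sleeve (2 mm play each side), head down, handle out of the mouth, x pointing 45 degrees down. x runs from handle to lip, z out of the open side; origin on the flat underside, mid-head. Steel head 65 long, 46 wide, 20 deep (x -32.5 to 32.5 mm); black handle 22 wide (y), 16 thick (z 0 to 16), x -187.5 to -82.5; mass centre near x = -55
- scoop_grip (a point): mid-thickness of the scoop's handle, 140 mm behind the scoop's origin and 8 mm above its underside (47.5 mm from the handle's end, about 55 mm outside the sleeve's mouth), axes as the scoop's; the handle is pinched across its 22 mm width, along y; nothing stands beside it there
- tiffin: lidded steel tiffin tin, 114 mm across, 76 mm tall, on the table beyond the pot, loose; leave alone; origin under its centre
- shaker: metal seasoning shaker, 52 mm across, 90 mm tall, beyond the pot, loose; leave alone; origin under its centre
- tinlid: steel tin lid with a black knob, 116 mm across, 27 mm tall, lying at the far left of the table, loose; leave alone; origin under its centre
Not all that is in view belongs to the job. Leave any pink or yellow look-alike of the pot alone.

How it is judged (in metres and radians):
On the way, in this order (a step that is already met when the one before it is completed fails the run):
1. the pot stands upright and released in the middle of the scale's pan (horizontal distance between pot and scale_pan below 0.02 m and z of pot in the frame of scale_pan between -0.006 and 0.006 m and angle between pot's own z axis and vertical below 0.1 rad and contact force between the fingers and pot below 0.05 N and contact force between pot and scale above 0.3 N and linear speed of pot below 0.02 m/s), for 0.2 s.
2. the scoop is out of the sleeve, carried by the fingers alone (distance between scoop and sleeve_seat above 0.12 m and contact force between the fingers and scoop above 1 N and contact force between scoop and sleeve below 0.05 N and contact force between scoop and pot below 0.05 N and contact force between scoop and scale below 0.05 N and contact force between scoop and tiffin below 0.05 N and contact force between scoop and shaker below 0.05 N and contact force between scoop and tinlid below 0.05 N), for 0.1 s.
At the end, for the whole second after the job is handed in: Pot upright (6 deg), released, within 20 mm of the pan's centre; the fingers hold the scoop still, level (11 deg), open side up, its head's middle within 25 mm of the pot's axis, its underside 25 to 90 mm above the rim, touching nothing but the fingers (all of step 1 and contact force between the fingers and scoop above 1 N and contact force between scoop and sleeve below 0.05 N and contact force between scoop and pot below 0.05 N and contact force between scoop and scale below 0.05 N and contact force between scoop and tiffin below 0.05 N and contact force between scoop and shaker below 0.05 N and contact force between scoop and tinlid below 0.05 N and horizontal distance between scoop and pot_rim below 0.025 m and z of scoop in the frame of pot_rim between 0.025 and 0.09 m and angle between scoop's own z axis and vertical below 0.2 rad and linear speed of scoop below 0.03 m/s); the arm keeps its last pose, push and grip.
It fails at once if the tiffin tin is pushed more than 30 mm (distance of tiffin from where it was at the start of the episode above 0.03 m).
It fails at once if the shaker is pushed more than 30 mm (distance of shaker from where it was at the start of the episode above 0.03 m).
It fails at once if the loose lid is pushed more than 30 mm (distance of tinlid from where it was at the start of the episode above 0.03 m).
It fails at once if the pot is tipped over (angle between pot's own z axis and vertical above 1 rad).
It also fails if it takes over 59 s, if anything falls off the work surface, if the arm or the gripper's body presses on something with over 40 N, if the wrist force passes 120 N, or if a joint passes its speed limit or range.

## Robot

A 6-joint arm with a two-finger parallel gripper is mounted at the origin on the work surface. World frame = base frame: x ahead of the robot, y to its left, z up, the work surface at z = 0. Lengths are in mm, angles in rad, forces in N, time in s.
With the tool pointing down it reaches from about 300 to 875 mm from the base axis. Payload 6.4 kg.
Tool frame: the origin (TCP) lies midway between the tips of the shut fingers; the grasp point (between the pads) lies 19 mm behind it; z points along the fingers, x is the direction in which the jaws open and shut, and the axes are right-handed (so a half turn about z gives the same grasp; the last joint's range is limited). The gripper opens to 88 mm and grips with 3 to 60 N. Pads are 18 mm wide; open, the fingers measure 123 mm over their backs; the gripper's body (75 mm by 187 mm) begins 45 mm behind the grasp point.
Start: joints at [-1.345, 0.181, 1.607, -0, 1.354, -0.206], TCP at [240.658, -522.231, 238.714] pointing down, gripper open.
Joint ranges: [-2.99, 2.99], [-0.89, 2.07], [0.3, 2.58], [-1.14, 4.28], [0, 2.63], [-3.12, 3.12]. Speed limits (rad/s): [2.57, 2.57, 3.01, 3.14, 3.14, 3.14].

## Interface

Orientations are given as a unit quaternion [x, y, z, w].
In Python, from station import robot gives the robot as it stands.
- The arm moves only by the tool step_arm, never from a script. Its argument "increments" is text: rows parted by semicolons, each of 7 numbers parted by spaces: the shift along the world's x, y, z as a fraction of full scale, then the turn, a rotation vector about the world's x, y, z as a fraction of full scale, then the opening, from 0 (shut) to 1 (fully open). In form: dx dy dz rx ry rz jaw; .... A call has 1 to 20 rows; each row is the pose to reach, as a shift and turn from the pose commanded when the call began; what a row does not reach only later rows make up. Full scale, the value 1, is 120 mm for a shift and 2 rad for a turn. A row lasts 1/10 s, in which the tool goes at most 50 mm and 8.59 degrees, less where a joint would pass 70% of its speed; a pose out of reach is approached as far as the arm can. A call with a number of a shift or a turn outside -1 to 1 is refused whole. A call with a gripper value outside its range is refused whole. The fingers move at their own pace and stop on an object; "squeeze" is the grip in N (left out, the last holds). Time passes only in rows, so rows that repeat a pose let the fingers close. It gives the time, the measured TCP pose, the force and the opening at its end, in the units of the state.
- robot.sense(): the state, without advancing time (a new reading comes with each control period).
- robot.read_camera(name): name is "scene" or "top" or "wrist"; returns (picture, depth): 400x640x3 uint8, blue, green, red; 400x640 float32, mm along the optical axis (not along the pixel's ray), 0 where there is no reading.
- robot.get_calibration(name): a dict with "camera_matrix" (3x3 intrinsics, pixels), "view" (4x4, takes a point from world to camera coordinates). Camera axes: x right, y up, looking along -z (the intrinsics and any distortion apply to the point x, -y, -z); pixel columns grow to the right and rows downward; lengths in mm; the calibration is good to about 2 mm. A picture is of the moment at which its call begins: read the wrist's pose just before it. get_calibration takes no time and is no camera call; for the wrist camera it gives the pose at the moment of the call.
- robot.hand_in(): hands the job in, once; it reports no verdict.
The state is a dict: "t": time; "joint_pos": joint angles; "joint_velocities": joint speeds; "tau": joint torques, N m; "eef_pos": TCP position; "eef_rot": TCP orientation; "ft_force": force on the tool from outside, world axes, zero at the start; "ft_torque": the same for the moment, N m; "finger_gap": finger opening in mm.
Only numpy, scipy, OpenCV 4.12 (cv2) and the standard library are available. Lean on these libraries where they do the work, as an engineer would, in place of code of your own. Each camera call takes 0.05 s, during which the arm holds its last target. There are 200 camera calls.

## Working session

There is one attempt and no reset: what is moved stays moved. The work goes in short steps, Python scripts to look and compute and a tool call to move; the robot and the scene stay as the last step left them, time stands still between calls to the robot, and variables do not carry over. Pictures are saved under pics/ and viewed, about 8 in all and at most 12, crops included, and the job is handed in when it is done.

Besides the shell and the picture viewer there is one more tool, called by a JSON object that holds its "api" and its "payload". step_arm: Moves the arm, as the interface text tells. Its arguments: {"type":"object","properties":{"increments":{"type":"string"},"squeeze":{"type":"number"}},"required":["increments"]}

```bash
ls; mkdir -p pics
cat > h.py <<'E'
from station import robot
import numpy as np, cv2
from scipy.spatial.transform import Rotation as R
def cal(n):
    c=robot.get_calibration(n); return np.array(c["camera_matrix"]),np.array(c["view"]),c
def pts(depth,K,V):
    h,w=depth.shape; u,v=np.meshgrid(np.arange(w),np.arange(h))
    x=(u-K[0,2])/K[0,0]*depth; y=(v-K[1,2])/K[1,1]*depth
    P=np.stack([x,-y,-depth,np.ones_like(depth)],-1)
    W=P@np.linalg.inv(V).T; W=W[...,:3]; W[depth<=0]=np.nan; return W
def ray(u,v,z,K,V):
    d=np.array([(u-K[0,2])/K[0,0],-(v-K[1,2])/K[1,1],-1]); I=np.linalg.inv(V)
    o=I[:3,3]; d=I[:3,:3]@d; return o+d*(z-o[2])/d[2]
def look(n):
    K,V,c=cal(n); im,d=robot.read_camera(n); return im,d,K,V
E
python3 - <<'E'
from h import *
s=robot.sense(); print(s)
for n in("scene","top"):
    im,d,K,V=look(n); cv2.imwrite(f"pics/{n}0.png",im); np.savez(f"{n}0.npz",im=im,d=d,K=K,V=V)
    print(n,robot.get_calibration(n).keys(),K.tolist(),np.linalg.inv(V)[:3].round(2).tolist(),(d>0).mean())
E
```

```text
pics
{'t': 0.0, 'joint_pos': array([-1.34530564e+00,  1.81545910e-01,  1.60796304e+00,  4.87804252e-06,
        1.35377764e+00, -2.06310230e-01]), 'joint_velocities': array([-0.00018191,  0.00053185,  0.00092488,  0.00011499,  0.0027253 ,
       -0.00062181]), 'tau': array([ 1.05493815e-03, -4.33867621e+01, -3.41846430e+01,  7.01188180e-02,
        3.86120472e-02, -1.41888445e-04]), 'eef_pos': array([ 240.53683749, -521.70865162,  237.82911952]), 'eef_rot': array([ 8.42171337e-01, -5.39209349e-01, -6.02945272e-04, -5.94825936e-04]), 'ft_force': array([ 0.24489322, -0.56554733,  0.29783433]), 'ft_torque': array([-0.03628345, -0.02458313, -0.0501499 ]), 'finger_gap': 87.97014812337997}
scene dict_keys(['camera_matrix', 'view']) [[410.8784835223075, 0.0, 314.93751950598687], [0.0, 410.8784835223075, 197.1726177045579], [0.0, 0.0, 1.0]] [[-0.59, -0.64, 0.5, 1088.83], [0.81, -0.48, 0.34, 428.68], [0.02, 0.6, 0.8, 927.36]] 0.9959453125
top dict_keys(['camera_matrix', 'view']) [[501.5127790815505, 0.0, 324.7959628465944], [0.0, 501.5127790815505, 197.29666969268865], [0.0, 0.0, 1.0]] [[-0.01, 0.99, -0.17, 323.97], [-1.0, -0.01, -0.0, 81.99], [-0.0, 0.17, 0.99, 1623.79]] 0.99581640625
```

View pics/scene0.png

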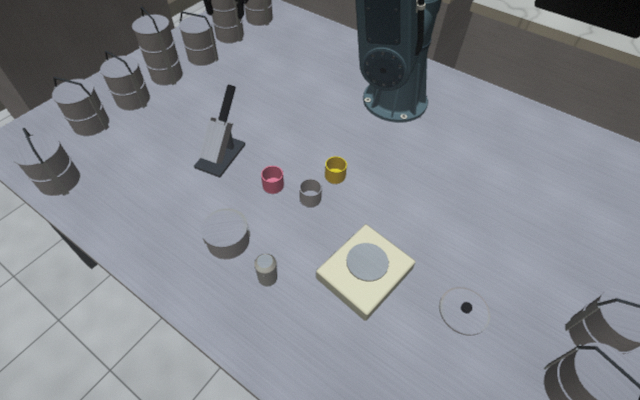

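View pics/top0.png

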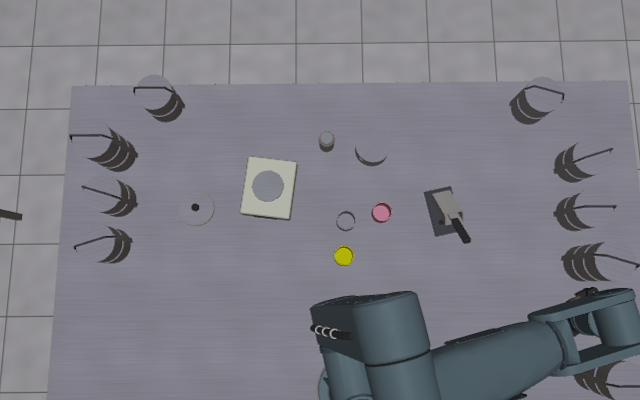

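The scene view shows the grey steel pot at (310,193), pink look-alike (272,180), yellow (336,170). In the top view they are at (345,220), (381,212) and (344,256). The grey one fits "plain steel, straight ahead". The scale is at (268,187) top, the sleeve and scoop at (450,212), the lid at (196,208), the shaker at (327,140) and the tiffin at (371,152).

```bash
cat > m.py <<'E'
from h import *
z=np.load("top0.npz"); im,d,K,V=z["im"],z["d"],z["K"],z["V"]; W=pts(d,K,V)
z2=np.load("scene0.npz"); im2,d2,K2,V2=z2["im"],z2["d"],z2["K"],z2["V"]; W2=pts(d2,K2,V2)
print("table z",np.nanmedian(W[300:330,150:250,2]),np.nanmedian(W2[300:340,430:440,2]))
def reg(W,m,n):
    P=W[m&np.isfinite(W[...,2])]; 
    print(n,len(P),"min",P.min(0).round(1),"max",P.max(0).round(1)); return P
def box(W,x0,x1,y0,y1,z0,z1): return (W[...,0]>x0)&(W[...,0]<x1)&(W[...,1]>y0)&(W[...,1]<y1)&(W[...,2]>z0)&(W[...,2]<z1)
for (u,v,h,n) in [(345,220,55,"pot"),(268,187,70,"pan"),(450,212,0,"foot"),(371,150,76,"tif"),(327,140,90,"shk"),(196,208,10,"lid"),(381,212,55,"pink"),(344,256,55,"yel")]:
    print(n,ray(u,v,h,K,V).round(0))
for A,n in((W,"top"),(W2,"scene")):
    c=ray(345,220,55,K,V); P=reg(A,box(A,c[0]-45,c[0]+45,c[1]-45,c[1]+45,40,70),n+" pot rim")
    (cx,cy),r=cv2.minEnclosingCircle(P[:,:2].astype(np.float32)); print("  circ",cx,cy,r)
    c=ray(268,187,70,K,V); P=reg(A,box(A,c[0]-60,c[0]+60,c[1]-60,c[1]+60,62,80),n+" pan")
    (cx,cy),r=cv2.minEnclosingCircle(P[:,:2].astype(np.float32)); print("  circ",cx,cy,r)
    P=reg(A,box(A,c[0]-140,c[0]+140,c[1]-140,c[1]+140,38,85),n+" scale"); print("  rect",cv2.minAreaRect(P[:,:2].astype(np.float32)))
    c=ray(450,212,0,K,V); m=box(A,c[0]-200,c[0]+150,c[1]-130,c[1]+130,15,260); P=reg(A,m,n+" sleeve+scoop")
    g=(z["im"] if A is W else z2["im"])[m&np.isfinite(A[...,2])].max(1)
    H=P[(g<60)&(P[:,2]>60)]; print("  handle",len(H),H.min(0).round(),H.max(0).round(),H.mean(0).round(1))
    if len(H)>5:
        u,s,vt=np.linalg.svd(H-H.mean(0)); print("  axis",vt[0].round(3), "horiz ang",np.degrees(np.arctan2(vt[0][1],vt[0][0])))
    m=box(A,c[0]-150,c[0]+150,c[1]-130,c[1]+130,4,30); P=reg(A,m,n+" foot"); print("  rect",cv2.minAreaRect(P[:,:2].astype(np.float32)))
a=cv2.resize(im[140:270,280:490],None,fx=3.6,fy=3.6,interpolation=cv2.INTER_CUBIC); b=cv2.resize(im2[70:215,180:390],None,fx=1.8,fy=1.8,interpolation=cv2.INTER_CUBIC)
C=np.zeros((600,800,3),np.uint8); a=a[:330]; C[:a.shape[0],:a.shape[1]]=a; b=b[:600-330]; C[330:330+b.shape[0],:b.shape[1]]=b; cv2.imwrite("pics/crop1.png",C)
E
python3 m.py
```

```text
table z 0.8531655960404123 -0.47009186411719384
pot [520.  21.  55.]
pan [625. 263.  70.]
foot [ 550. -324.    0.]
tif [741. -64.  76.]
shk [771.  75.  90.]
lid [569. 504.  10.]
pink [544. -93.  55.]
yel [407.  26.  55.]
top pot rim 74 min [491.1 -10.8  42. ] max [551.3  49.5  61.4]
  circ 520.479736328125 19.451154708862305 30.865907669067383
top pan 756 min [579.7 218.3  62.3] max [677.7 314.1  79.8]
  circ 629.3720092773438 265.47259521484375 50.22252655029297
top scale 2896 min [526.  175.9  38.1] max [734.6 355.1  81.3]
  rect ((628.9139404296875, 265.9720764160156), (161.0361785888672, 193.27398681640625), 82.26214599609375)
top sleeve+scoop 1117 min [ 363. -368.   15.] max [ 629.9 -200.1  191.5]
  handle 213 [ 437. -330.   61.] [ 565. -266.  191.] [ 478.2 -311.   151.4]
  axis [-0.667 -0.199  0.718] horiz ang -163.36721787545292
top foot 1901 min [ 400.1 -454.3    4. ] max [ 699.6 -194.4   29.8]
  rect ((549.8911743164062, -324.30450439453125), (299.5496520996094, 259.9051208496094), 0.025018874555826187)
scene pot rim 179 min [492.  -11.3  40.1] max [555.   49.8  57.6]
  circ 523.8668823242188 20.652328491210938 32.040496826171875
scene pan 1274 min [582.7 216.2  62.5] max [682.7 315.2  73.9]
  circ 632.6345825195312 265.628173828125 50.439666748046875
scene scale 4770 min [530.4 176.4  38. ] max [736.2 355.7  73.9]
  rect ((632.5029296875, 265.56939697265625), (160.88926696777344, 191.78602600097656), 82.35455322265625)
scene sleeve+scoop 1420 min [ 440.3 -335.3   15. ] max [ 620.4 -255.5  185.6]
  handle 275 [ 440. -326.   61.] [ 522. -278.  186.] [ 480.2 -309.5  148.7]
  axis [ 0.65   0.177 -0.739] horiz ang 15.216960237461345
scene foot 676 min [ 413.5 -419.4    4. ] max [ 678.  -195.7   29.8]
  rect ((559.2866821289062, -333.083251953125), (223.22506713867188, 213.08445739746094), 62.8070182800293)
```

View pics/crop1.png

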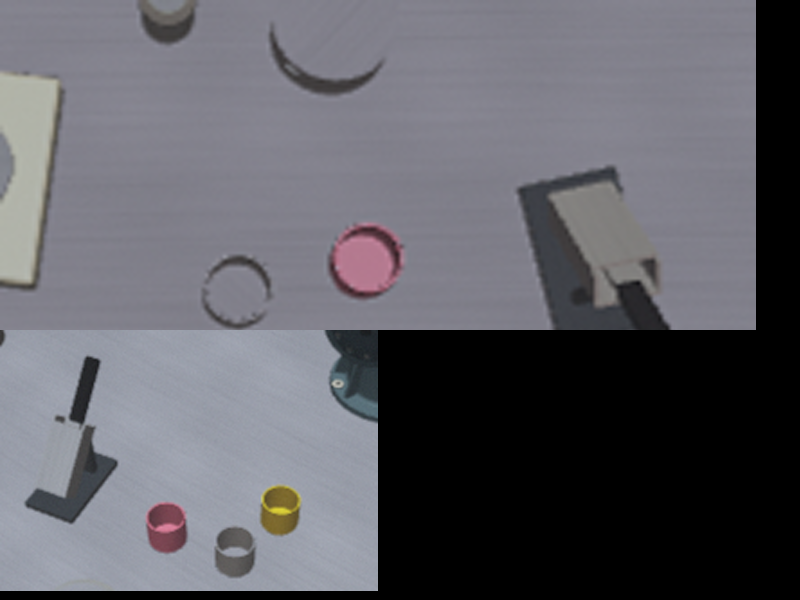

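The crop confirms it: the steel pot is the plain grey one, at about (522, 20) with its rim near 55 mm. Pan centre is about (631, 265.5). Moving towards the pot.

{"api": "step_arm", "payload": {"increments": "0.47 0.903 0 0 0 0.2155 1;0.47 0.903 0 0 0 0.2155 1;0.47 0.903 0 0 0 0.2155 1;0.47 0.903 0 0 0 0.2155 1", "squeeze": 15}}

```text
t: 0.5
eef_pos: [298.2, -411.2, 238.4]
eef_rot: [0.939, -0.344, -0.0, -0.001]
ft_force: [-0.7, 0.0, 0.1]
finger_gap: 88.1
```

{"api": "step_arm", "payload": {"increments": "0.47 0.903 0 0 0 0 1;0.47 0.903 0 0 0 0 1;0.47 0.903 0 0 0 0 1"}}

```text
t: 0.8
eef_pos: [354.1, -303.7, 238.5]
eef_rot: [0.938, -0.348, -0.0, -0.0]
ft_force: [-0.9, 0.5, -0.3]
finger_gap: 88.1
```

{"api": "step_arm", "payload": {"increments": "0.47 0.903 0 0 0 0 1;0.47 0.903 0 0 0 0 1;0.47 0.903 0 0 0 0 1"}}

```text
t: 1.1
eef_pos: [410.8, -195.2, 238.7]
eef_rot: [0.938, -0.347, 0.0, -0.0]
ft_force: [-0.3, -0.1, -0.4]
finger_gap: 88.2
```

{"api": "step_arm", "payload": {"increments": "0.47 0.903 0 0 0 0 1;0.47 0.903 0 0 0 0 1;0.47 0.903 0 0 0 0 1"}}

```text
t: 1.4
eef_pos: [467.6, -86.8, 238.7]
eef_rot: [0.938, -0.347, 0.0, -0.0]
ft_force: [-0.2, 0.1, 1.0]
finger_gap: 88.1
```

{"api": "step_arm", "payload": {"increments": "0.47 0.903 0 0 0 0 1;0.47 0.903 0 0 0 0 1;0.47 0.903 0 0 0 0 1;0.47 0.903 0 0 0 0 1;0.47 0.903 0 0 0 0 1;0.47 0.903 0 0 0 0 1"}}

```text
t: 2.0
eef_pos: [522.4, 18.1, 238.5]
eef_rot: [0.938, -0.348, -0.0, 0.0]
ft_force: [-0.4, -0.3, -0.1]
finger_gap: 88.0
```

Run:
```python
from h import *
print(robot.sense()["eef_pos"])
im,d,K,V=look("wrist"); W=pts(d,K,V); cv2.imwrite("pics/w1.png",im)
print(np.linalg.inv(V)[:3].round(2).tolist())
ok=(W[...,2]>48)&(W[...,2]<62)&(np.hypot(W[...,0]-522,W[...,1]-19)<45)
P=W[ok]; print(len(P),P.min(0),P.max(0)); print(cv2.minEnclosingCircle(P[:,:2].astype(np.float32)), np.median(W[...,2][(W[...,2]<20)]))
A=np.c_[2*P[:,:2],np.ones(len(P))]; s=np.linalg.lstsq(A,(P[:,:2]**2).sum(1),rcond=None)[0]; print(s[:2],np.sqrt(s[2]+s[0]**2+s[1]**2))
im,d,K,V=look("top"); cv2.imwrite("pics/t1.png",im); np.savez("t1.npz",im=im,d=d)
```

```text
[522.42711134  18.06515211 238.47729858]
[[0.76, 0.62, 0.2, 572.26], [-0.65, 0.72, 0.23, 78.41], [-0.0, -0.3, 0.95, 384.5]]
756 [489.93590231  -9.17061035  48.07118674] [551.15835345  51.91959979  57.02565649]
((520.4086303710938, 21.286235809326172), 30.87187957763672) 0.09644860973924096
[520.70908713  21.60779321] 29.091815855351307
```

View pics/w1.png

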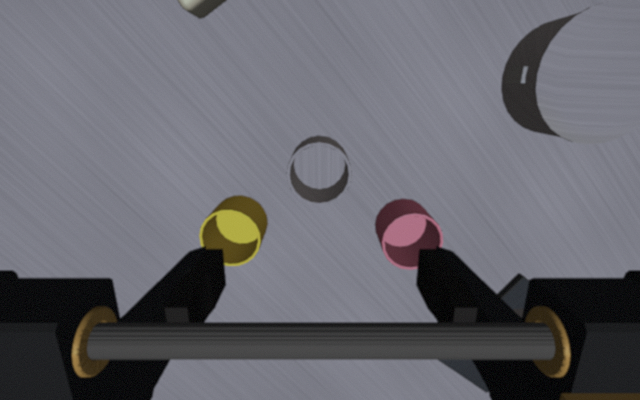

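The wrist view has the steel pot at (319,168), centred between the jaws; measured centre (520.6, 21.4). Descending.

{"api": "step_arm", "payload": {"increments": "-0.015 0.027 0 0 0 0 1;-0.015 0.027 -0.4 0 0 0 1;-0.015 0.027 -0.8 0 0 0 1;-0.015 0.027 -1 0 0 0 1;-0.015 0.027 -1 0 0 0 1"}}

```text
t: 2.6
eef_pos: [517.5, 23.0, 115.0]
eef_rot: [0.938, -0.347, -0.004, 0.001]
ft_force: [0.6, 0.3, 0.1]
finger_gap: 88.2
```

{"api": "step_arm", "payload": {"increments": "0 0 -0.3 0 0 0 1;0 0 -0.6 0 0 0 1;0 0 -0.8 0 0 0 1;0 0 -0.86 0 0 0 1;0 0 -0.86 0 0 0 1;0 0 -0.86 0 0 0 0.5;0 0 -0.86 0 0 0 0.5;0 0 -0.86 0 0 0 0.5;0 0 -0.86 0 0 0 0.5;0 0 -0.86 0 0 0 0.5;0 0 -0.86 0 0 0 0.5", "squeeze": 15}}

```text
t: 3.7
eef_pos: [521.8, 22.6, 16.6]
eef_rot: [0.938, -0.347, 0.001, -0.0]
ft_force: [-1.2, 0.6, 7.3]
finger_gap: 60.1
```

{"api": "step_arm", "payload": {"increments": "0 0 0.1 0 0 0 0.5;0 0 0.4 0 0 0 0.5;0 0 0.8 0 0 0 0.5;0 0 1 0 0 0 0.5;0 0 1 0 0 0 0.5;0 0 1 0 0 0 0.5"}}

```text
t: 4.3
eef_pos: [520.8, 22.9, 135.9]
eef_rot: [0.938, -0.347, 0.0, -0.0]
ft_force: [-0.5, 0.5, -1.1]
finger_gap: 60.1
```

Run:
```python
from h import *
s=robot.sense(); print(s["eef_pos"],s["eef_rot"],s["ft_force"],s["finger_gap"])
im,d,K,V=look("wrist"); W=pts(d,K,V); cv2.imwrite("pics/w2.png",im)
c=s["eef_pos"]
ok=(W[...,2]>c[2])&(W[...,2]<c[2]+60)&(np.hypot(W[...,0]-c[0],W[...,1]-c[1])<33)
P=W[ok]; print(len(P),P.min(0),P.max(0))
im,d,K,V=look("scene"); cv2.imwrite("pics/s2.png",cv2.resize(im[100:300,200:440],None,fx=3,fy=3))
```

```text
[520.75027464  22.86316902 135.87927823] [ 9.38010556e-01 -3.46606459e-01  3.94386964e-04 -6.48285568e-05] [-0.51365564  0.50898531 -1.05052034] 60.059135955348346
13281 [487.86816622  -8.81955529 135.88283978] [551.2418576   53.48174352 181.85552065]
```

View pics/s2.png

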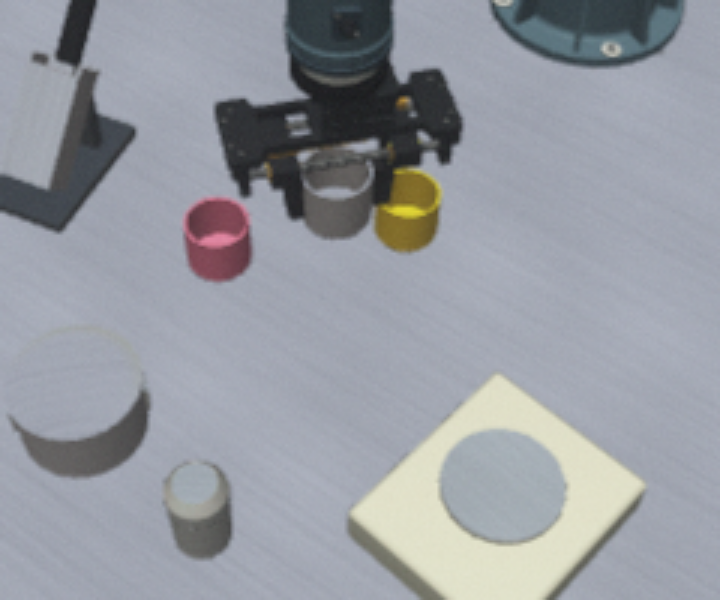

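The crop shows the pot at (337,190) gripped upright and lifted. Carrying it to the pan, shift (110, 243) mm.

{"api": "step_arm", "payload": {"increments": "0.2 0.44 0.1 0 0 0 0.5;0.46 1 0.1 0 0 0 0.5;0.46 1 0.1 0 0 0 0.5;0.46 1 0.1 0 0 0 0.5"}}

```text
t: 4.8
eef_pos: [576.0, 146.2, 145.6]
eef_rot: [0.939, -0.345, -0.001, -0.0]
ft_force: [1.1, -0.6, -0.6]
finger_gap: 60.4
```

{"api": "step_arm", "payload": {"increments": "0.2 0.44 0 0 0 0 0.5;0.46 1 0 0 0 0 0.5;0.46 1 0 0 0 0 0.5;0.46 1 0 0 0 0 0.5;0.46 1 0 0 0 0 0.5;0.46 1 0 0 0 0 0.5"}}

```text
t: 5.4
eef_pos: [630.2, 261.1, 146.1]
eef_rot: [0.938, -0.347, -0.001, 0.001]
ft_force: [0.3, -0.4, -1.1]
finger_gap: 60.1
```

Run:
```python
from h import *
s=robot.sense(); print(s["eef_pos"],s["ft_force"],s["finger_gap"])
im,d,K,V=look("wrist"); W=pts(d,K,V); c=s["eef_pos"]
def fit(P):
    A=np.c_[2*P[:,:2],np.ones(len(P))]; q=np.linalg.lstsq(A,(P[:,:2]**2).sum(1),rcond=None)[0]; return q[:2],np.sqrt(q[2]+q[0]**2+q[1]**2)
P=W[(abs(W[...,2]-70)<6)&(np.hypot(W[...,0]-631,W[...,1]-265)<60)]; print("pan",len(P),P.min(0),P.max(0),cv2.minEnclosingCircle(P[:,:2].astype(np.float32)))
ok=(W[...,2]>c[2])&(W[...,2]<c[2]+45)&(np.hypot(W[...,0]-c[0],W[...,1]-c[1])<36)
P=W[ok]; print("z hist",np.histogram(P[:,2]-c[2],10)); P=P[P[:,2]>c[2]+36]; print("pot rim",P.min(0),P.max(0),fit(P))
```

```text
[630.21979899 261.06810111 146.09247122] [ 0.34233984 -0.39666438 -1.14696179] 60.089399318367285
pan 10628 [580.09169303 222.6402711   64.20374383] [678.85226273 317.43245152  72.71410343] ((629.2462158203125, 267.76715087890625), 49.963871002197266)
z hist (array([1004,  953,  933,  912,  987, 1276, 1707, 2043, 4062,  543]), array([5.89586285e-03, 4.50516660e+00, 9.00443733e+00, 1.35037081e+01,
       1.80029788e+01, 2.25022495e+01, 2.70015203e+01, 3.15007910e+01,
       3.60000617e+01, 4.04993325e+01, 4.49986032e+01]))
pot rim [596.48266098 229.49101316 182.0927833 ] [663.13288837 291.56641187 191.09107443] (array([628.8902774 , 260.81429625]), np.float64(29.873640214395888))
```

{"api": "step_arm", "payload": {"increments": "0.01 0.045 -0.1 0 0 0 0.5;0.01 0.045 -0.3 0 0 0 0.5;0.01 0.045 -0.4 0 0 0 0.5;0.01 0.045 -0.46 0 0 0 0.5;0.01 0.045 -0.48 0 0 0 0.5;0.01 0.045 -0.48 0 0 0 0.5"}}

```text
t: 6.05
eef_pos: [632.6, 268.1, 89.9]
eef_rot: [0.938, -0.347, -0.0, 0.0]
ft_force: [0.0, -0.5, -1.9]
finger_gap: 60.3
```

{"api": "step_arm", "payload": {"increments": "0 0 -0.01 0 0 0 0.5;0 0 -0.02 0 0 0 0.5;0 0 -0.02 0 0 0 0.5"}}

```text
t: 6.35
eef_pos: [632.7, 268.3, 88.0]
eef_rot: [0.938, -0.347, 0.0, -0.0]
ft_force: [0.2, 0.2, -0.2]
finger_gap: 60.7
```

{"api": "step_arm", "payload": {"increments": "0 0 -0.01 0 0 0 0.5;0 0 -0.016 0 0 0 0.5;0 0 -0.016 0 0 0 0.5"}}

```text
t: 6.65
eef_pos: [632.8, 268.3, 86.6]
eef_rot: [0.938, -0.347, 0.0, -0.0]
ft_force: [-1.5, -0.8, 5.8]
finger_gap: 60.0
```

Contact (+6 N). Releasing, then rising straight up.

{"api": "step_arm", "payload": {"increments": "0 0 0 0 0 0 0.75;0 0 0 0 0 0 1;0 0 0 0 0 0 1;0 0 0 0 0 0 1;0 0 0 0 0 0 1;0 0 0.1 0 0 0 1;0 0 0.4 0 0 0 1;0 0 0.8 0 0 0 1;0 0 1 0 0 0 1;0 0 1 0 0 0 1"}}

```text
t: 7.65
eef_pos: [635.4, 269.0, 212.6]
eef_rot: [0.938, -0.347, 0.004, -0.003]
ft_force: [0.5, 0.4, -0.0]
finger_gap: 88.3
```

Run:
```python
from h import *
s=robot.sense(); print(s["t"],s["eef_pos"],s["finger_gap"])
im,d,K,V=look("wrist"); W=pts(d,K,V)
for lo,hi,r in((64,75,60),(117,130,40)):
    P=W[(W[...,2]>lo)&(W[...,2]<hi)&(np.hypot(W[...,0]-631,W[...,1]-266)<r)]; print(len(P),P.min(0),P.max(0),cv2.minEnclosingCircle(P[:,:2].astype(np.float32)))
im,d,K,V=look("top"); W=pts(d,K,V); cv2.imwrite("pics/t2.png",im)
P=W[(W[...,2]>64)&(W[...,2]<75)&(np.hypot(W[...,0]-631,W[...,1]-266)<60)]; print(len(P),P.min(0),P.max(0))
im,d,K,V=look("scene"); W=pts(d,K,V); cv2.imwrite("pics/s3.png",im)
for lo,hi,r in((64,75,60),(117,130,40)):
    P=W[(W[...,2]>lo)&(W[...,2]<hi)&(np.hypot(W[...,0]-631,W[...,1]-266)<r)]; print(len(P),P.min(0),P.max(0),cv2.minEnclosingCircle(P[:,:2].astype(np.float32)))
```

```text
7.65 [635.39451529 269.02018749 212.55225772] 88.26852414452037
6600 [579.04374151 218.57199609  64.22618413] [678.75292331 317.51177241  74.99987418] ((629.0320434570312, 268.0287780761719), 50.0284538269043)
1584 [599.23743988 237.08773647 117.0042992 ] [660.91435926 298.76224556 126.78926882] ((630.0452270507812, 268.0500793457031), 31.01753807067871)
156 [599.58515134 218.4676062   64.03517107] [667.07707141 310.37700099  74.96478337]
737 [589.7106271  216.21737494  64.27853895] [683.06188119 315.3406415   74.94469595] ((632.9502563476562, 265.84710693359375), 50.34864044189453)
175 [601.2817411  235.77359565 117.06328762] [664.67400452 296.11099527 127.42372023] ((632.7015991210938, 265.6019592285156), 32.10715866088867)
```

Pot placed: its centre and the pan's centre agree within 1 mm, rim at 125 mm. Now on to the scoop, raised, with the jaw axis turned towards the sleeve's y.

{"api": "step_arm", "payload": {"increments": "-0.25 -0.96 0.6 0 0 -0.15 1;-0.25 -0.96 0.6 0 0 -0.15 1;-0.25 -0.96 0.6 0 0 -0.15 1;-0.25 -0.96 0.6 0 0 -0.15 1"}}

```text
t: 8.2
eef_pos: [602.8, 149.6, 279.1]
eef_rot: [0.875, -0.485, 0.001, 0.0]
ft_force: [0.4, 0.7, 0.4]
finger_gap: 88.0
```

{"api": "step_arm", "payload": {"increments": "-0.25 -0.96 0 0 0 -0.15 1;-0.25 -0.96 0 0 0 -0.15 1;-0.25 -0.96 0 0 0 -0.15 1"}}

```text
t: 8.5
eef_pos: [570.7, 35.5, 274.9]
eef_rot: [0.792, -0.611, -0.002, 0.001]
ft_force: [0.6, -0.0, -0.5]
finger_gap: 87.9
```

{"api": "step_arm", "payload": {"increments": "-0.25 -0.96 0 0 0 0 1;-0.25 -0.96 0 0 0 0 1;-0.25 -0.96 0 0 0 0 1"}}

```text
t: 8.8
eef_pos: [540.8, -79.8, 275.0]
eef_rot: [0.793, -0.609, -0.002, 0.001]
ft_force: [0.7, 0.2, -0.0]
finger_gap: 87.8
```

{"api": "step_arm", "payload": {"increments": "-0.25 -0.96 0 0 0 0 1;-0.25 -0.96 0 0 0 0 1;-0.25 -0.96 0 0 0 0 1"}}

```text
t: 9.1
eef_pos: [510.9, -195.1, 275.0]
eef_rot: [0.793, -0.609, -0.002, 0.001]
ft_force: [1.4, -0.2, -0.2]
finger_gap: 88.4
```

{"api": "step_arm", "payload": {"increments": "-0.25 -0.96 0 0 0 0 1;-0.25 -0.96 0 0 0 0 1;-0.25 -0.96 0 0 0 0 1;-0.25 -0.96 0 0 0 0 1;-0.25 -0.96 0 0 0 0 1"}}

```text
t: 9.6
eef_pos: [482.5, -306.6, 275.9]
eef_rot: [0.794, -0.608, -0.002, -0.001]
ft_force: [0.4, 0.7, 0.2]
finger_gap: 88.4
```

```bash
cat > m2.py <<'E'
from h import *
s=robot.sense(); print(s["t"],s["eef_pos"],s["eef_rot"],s["joint_pos"].round(3))
im,d,K,V=look("wrist"); W=pts(d,K,V); np.savez("w3.npz",im=im,d=d,K=K,V=V); cv2.imwrite("pics/w3.png",im)
g=im.max(2)
for n,f in (("wrist",None),("top",1),("scene",1)):
    if f: im,d,K,V=look(n); W=pts(d,K,V); g=im.max(2)
    m=(g<60)&(W[...,2]>95)&(W[...,2]<205)&(np.hypot(W[...,0]-480,W[...,1]+310)<75)
    if m.sum()<20: print(n,m.sum()); continue
    nl,L,st,_=cv2.connectedComponentsWithStats(m.astype(np.uint8)); k=1+np.argmax(st[1:,4]); H=W[L==k]
    c=H.mean(0); vt=np.linalg.svd(H-c)[2]; a=vt[0]*np.sign(-vt[0][2])
    t=(H-c)@a; print(n,len(H),st[k],"c",c.round(1),"axis",a.round(3),"yaw",np.degrees(np.arctan2(a[1],a[0])).round(1),"t",t.min().round(1),t.max().round(1),"widths",np.ptp((H-c)@vt[1:].T,axis=0).round(1))
    e=c+a*t.min(); print("  end",e.round(1),"normal",vt[2].round(3))
E
python3 m2.py
```

```text
9.6 [ 482.4607514  -306.57264735  275.93470755] [ 7.93607512e-01 -6.08427837e-01 -1.51888640e-03 -6.13692435e-04] [-7.740e-01  1.460e-01  1.571e+00  1.000e-03  1.428e+00  5.340e-01]
wrist 3096 [ 313  144   30  121 3096] c [ 474.8 -312.5  156.1] axis [ 0.7    0.149 -0.699] yaw 12.0 t -45.6 57.6 widths [21.3 14.2]
  end [ 442.9 -319.2  188. ] normal [0.682 0.151 0.715]
top 20 [464 234   6   7  20] c [ 453.1 -323.5  180.9] axis [ 0.665  0.258 -0.701] yaw 21.2 t -12.4 15.7 widths [13.6  6.6]
  end [ 444.9 -326.7  189.5] normal [ 0.665 -0.632  0.398]
scene 270 [219  85  16  37 270] c [ 479.5 -310.1  150.1] axis [ 0.693  0.151 -0.705] yaw 12.3 t -49.9 52.1 widths [20.9 17.2]
  end [ 444.9 -317.6  185.3] normal [-0.555 -0.513 -0.655]
```

View pics/w3.png

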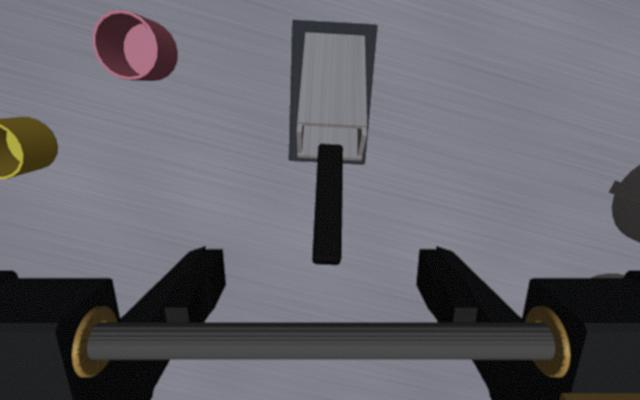

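The wrist view shows the scoop's handle from (330,148) to (327,262), between the jaws, with the sleeve mouth at (332,140). Next: the sleeve's yaw and the numbers for the grasp.

```bash
cat >> h.py <<'E'
def inc(p,Rt,note=""):
    s=robot.sense(); r=(Rt*R.from_quat(s["eef_rot"]).inv()).as_rotvec()
    print(note,"target",np.round(p,1),"shift mm",(p-s["eef_pos"]).round(1),"frac",((p-s["eef_pos"])/120).round(3),"rot frac",(r/2).round(4),"tot",np.degrees(np.linalg.norm(r)).round(1))
def tool(psi,tilt):  # tool z tilted by tilt towards -x' ; jaw x = -y'
    y=np.array([-np.sin(psi),np.cos(psi),0]); z=np.array([-np.sin(tilt)*np.cos(psi),-np.sin(tilt)*np.sin(psi),-np.cos(tilt)])
    x=-y; return R.from_matrix(np.c_[x,np.cross(z,x),z]),z
E
python3 - <<'E'
from h import *
z=np.load("w3.npz"); im,d,K,V=z["im"],z["d"],z["K"],z["V"]; W=pts(d,K,V)
g=im.max(2); u=np.arange(640)[None]; v=np.arange(400)[:,None]
m=(g>115)&(W[...,2]>60)&(W[...,2]<125)&(u>285)&(u<385)&(v>20)&(v<170); P=W[m]
pl=np.linalg.lstsq(np.c_[P[:,:2],np.ones(len(P))],P[:,2],rcond=None)[0]
res=P[:,2]-np.c_[P[:,:2],np.ones(len(P))]@pl; Q=P[abs(res)<4]
pl=np.linalg.lstsq(np.c_[Q[:,:2],np.ones(len(Q))],Q[:,2],rcond=None)[0]
print("roof",len(P),len(Q),"grad yaw",np.degrees(np.arctan2(-pl[1],-pl[0])),"slope",np.degrees(np.arctan(np.hypot(*pl[:2]))),Q.min(0).round(),Q.max(0).round())
print("roof rect",cv2.minAreaRect(Q[:,:2].astype(np.float32)))
m=(g<100)&(W[...,2]>3)&(W[...,2]<25)&(u>280)&(u<390)&(v<180); F=W[m]; print("foot",len(F),np.median(F[:,2]),cv2.minAreaRect(F[:,:2].astype(np.float32)))
psi=np.radians(12.5); Rt,tz=tool(psi,np.radians(20)); grip=np.array([473,-312.5,151.])
inc(grip-61*tz,Rt,"standoff"); inc(grip+19*tz,Rt,"grasp")
E
```

```text
roof 5990 1080 grad yaw 11.9598985564424 slope 35.77691548259486 [ 513. -323.   77.] [ 581. -264.  106.]
roof rect ((545.595947265625, -298.22052001953125), (63.347713470458984, 57.649444580078125), 13.539544105529785)
foot 3124 12.01942772457133 ((551.9415283203125, -296.093017578125), (149.92787170410156, 90.13056182861328), 11.967564582824707)
standoff target [ 493.4 -308.   208.3] shift mm [ 10.3  -2.  -68.8] frac [ 0.086 -0.017 -0.573] rot frac [-0.0423  0.1693 -0.023 ] tot 20.2
grasp target [ 466.7 -313.9  133.1] shift mm [ -16.4   -8.  -143.9] frac [-0.137 -0.066 -1.2  ] rot frac [-0.0423  0.1693 -0.023 ] tot 20.2
```

{"api": "step_arm", "payload": {"increments": "0.04 -0.01 -0.2 -0.02 0.08 -0.013 1;0.086 -0.017 -0.4 -0.042 0.169 -0.027 1;0.086 -0.017 -0.57 -0.042 0.169 -0.027 1;0.086 -0.017 -0.57 -0.042 0.169 -0.027 1;0.086 -0.017 -0.57 -0.042 0.169 -0.027 1;0.086 -0.017 -0.57 -0.042 0.169 -0.027 1", "squeeze": 60}}

```text
t: 10.35
eef_pos: [493.3, -310.0, 211.3]
eef_rot: [0.765, -0.62, -0.106, 0.135]
ft_force: [-0.4, -0.9, 0.2]
finger_gap: 87.9
```

```bash
python3 m2.py | head -3
python3 - <<'E'
from h import *
Rt,tz=tool(np.radians(12),np.radians(20)); print(R.from_quat(robot.sense()["eef_rot"]).as_matrix().round(3).tolist(),Rt.as_matrix().round(3).tolist())
inc(np.array([473,-312.5,151.])+19*tz,Rt)
E
```

```text
10.35 [ 493.29497241 -310.04533356  211.25873233] [ 0.76521114 -0.62044537 -0.10620071  0.1349847 ] [-0.627  0.408  1.415 -0.257  1.552  0.77 ]
wrist 5588 [ 304  128   35  166 5588] c [ 478.5 -311.8  152.6] axis [ 0.693  0.144 -0.707] yaw 11.7 t -49.3 53.3 widths [21.2  5.5]
  end [ 444.3 -318.9  187.4] normal [-0.691 -0.146 -0.708]
[[0.206, -0.921, -0.33], [-0.978, -0.193, -0.075], [0.005, 0.339, -0.941]] [[0.208, -0.919, -0.335], [-0.978, -0.195, -0.071], [0.0, 0.342, -0.94]]
 target [ 466.6 -313.9  133.1] shift mm [-26.3  -3.3 -78.2] frac [-0.219 -0.028 -0.651] rot frac [0.0022 0.0023 0.0007] tot 0.4
```

{"api": "step_arm", "payload": {"increments": "-0.06 -0.01 -0.17 0 0 0 1;-0.12 -0.02 -0.35 0 0 0 1;-0.18 -0.027 -0.53 0 0 0 1;-0.228 -0.033 -0.66 0 0 0 1;-0.228 -0.033 -0.66 0 0 0 1;-0.228 -0.033 -0.66 0 0 0 1;-0.228 -0.033 -0.66 0 0 0 1"}}

```text
t: 11.2
eef_pos: [466.4, -314.6, 131.7]
eef_rot: [0.765, -0.621, -0.107, 0.135]
ft_force: [-0.2, -0.8, 0.0]
finger_gap: 88.1
```

Run:
```python
from h import *
s=robot.sense(); R0=R.from_quat(s["eef_rot"]).as_matrix(); print(s["eef_pos"],"grasp pt",s["eef_pos"]-19*R0[:,2],s["ft_force"],s["joint_pos"].round(2))
im,d,K,V=look("wrist"); cv2.imwrite("pics/w4.png",im)
```

```text
[ 466.35397934 -314.57903282  131.74179456] grasp pt [ 472.64298648 -313.15616063  149.61422651] [-0.21325989 -0.79091213  0.02795318] [-0.66  0.45  1.53 -0.27  1.39  0.78]
```

View pics/w4.png

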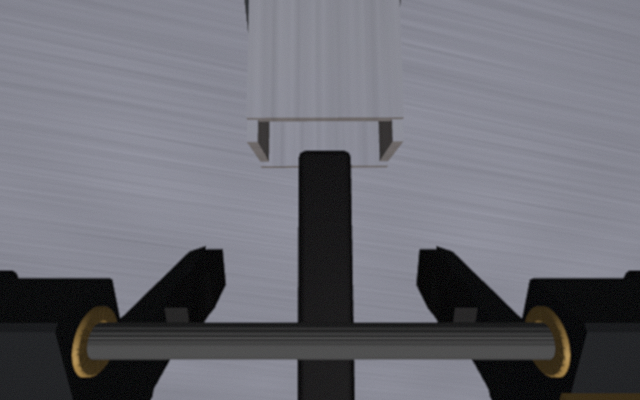

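The wrist view has the handle centre at column 325 against a jaw midpoint of about 320.5, so I shift roughly 2 mm and close.

{"api": "step_arm", "payload": {"increments": "0.003 -0.014 0 0 0 0 1;0.003 -0.014 0 0 0 0 0.6;0.003 -0.014 0 0 0 0 0.2;0.003 -0.014 0 0 0 0 0.1;0.003 -0.014 0 0 0 0 0.1;0.003 -0.014 0 0 0 0 0.1;0.003 -0.014 0 0 0 0 0.1;0.003 -0.014 0 0 0 0 0.1;0.003 -0.014 0 0 0 0 0.1;0.003 -0.014 0 0 0 0 0.1", "squeeze": 60}}

```text
t: 12.25
eef_pos: [465.8, -315.5, 130.0]
eef_rot: [0.765, -0.62, -0.108, 0.135]
ft_force: [-0.1, -0.0, 0.0]
finger_gap: 20.9
```

{"api": "step_arm", "payload": {"increments": "-0.035 -0.007 0.035 0 0 0 0.1;-0.086 -0.018 0.088 0 0 0 0.1;-0.138 -0.029 0.141 0 0 0 0.1;-0.173 -0.037 0.177 0 0 0 0.1;-0.173 -0.037 0.177 0 0 0 0.1"}}

```text
t: 12.75
eef_pos: [444.5, -320.4, 152.3]
eef_rot: [0.765, -0.621, -0.108, 0.136]
ft_force: [0.7, -0.1, 0.0]
finger_gap: 21.1
```

{"api": "step_arm", "payload": {"increments": "-0.13 -0.027 0.13 0 0 0 0.1;-0.26 -0.055 0.265 0 0 0 0.1;-0.39 -0.083 0.4 0 0 0 0.1;-0.52 -0.11 0.53 0 0 0 0.1;-0.634 -0.135 0.648 0 0 0 0.1;-0.634 -0.135 0.648 0 0 0 0.1;-0.634 -0.135 0.648 0 0 0 0.1;-0.634 -0.135 0.648 0 0 0 0.1"}}

```text
t: 13.55
eef_pos: [369.0, -335.6, 228.0]
eef_rot: [0.765, -0.62, -0.109, 0.135]
ft_force: [-0.6, -0.3, -1.6]
finger_gap: 21.3
```

Run:
```python
from h import *
s=robot.sense(); print(s["eef_pos"],s["ft_force"],s["finger_gap"],s["joint_pos"].round(2))
im,d,K,V=look("wrist"); im2,_,_,_=look("scene")
C=np.hstack([cv2.resize(im,(480,300)),cv2.resize(im2[40:190,160:310],(300,300))]); cv2.imwrite("pics/w5.png",C)
```

```text
[ 369.04730939 -335.64968476  228.03022648] [-0.64577028 -0.28897684 -1.56332522] 21.323388287133003 [-0.79  0.19  1.66 -0.29  1.49  0.62]
```

View pics/w5.png

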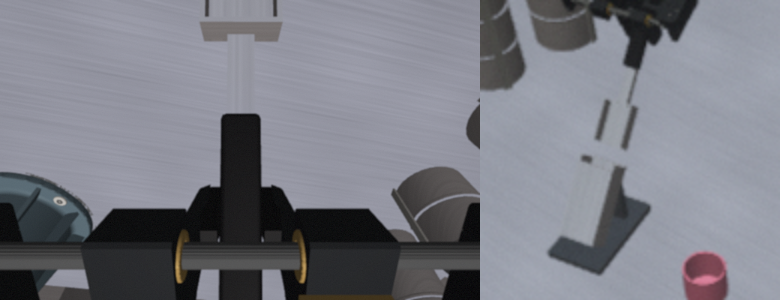

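The picture shows the scoop's head clear of the sleeve, its lip above the mouth at (240,30) left and (610,140) right, with only its 1.4 N weight on the wrist. Raising first, then levelling.

{"api": "step_arm", "payload": {"increments": "-0.05 0 0.15 0 0 0 0.1;-0.1 0 0.35 0 0 0 0.1;-0.1 0 0.55 0 0 0 0.1;-0.1 0 0.75 0 0 0 0.1;-0.1 0 0.85 0 0 0 0.1;-0.1 0 0.85 0 0 0 0.1;-0.1 0 0.85 0 0 0 0.1"}}

```text
t: 14.35
eef_pos: [356.8, -335.9, 330.5]
eef_rot: [0.765, -0.62, -0.108, 0.135]
ft_force: [0.6, -0.9, -1.5]
finger_gap: 21.3
```

Run:
```python
from h import *
s=robot.sense();print(s["eef_pos"],s["ft_force"],s["finger_gap"])
psi=np.radians(22.9); Rt,tz=tool(psi,np.radians(-25)); pot=np.array([631,267,125+53.])
grip=pot-140*np.array([np.cos(psi),np.sin(psi),0])+[0,0,8]; inc(grip+19*tz,Rt)
inc(grip+19*tz,tool(np.radians(12),np.radians(-25))[0],"level only")
```

```text
[ 356.78277309 -335.89122429  330.47765621] [ 0.62891553 -0.86793304 -1.48772682] 21.253444237863935
 target [509.4 215.6 168.8] shift mm [ 152.6  551.5 -161.7] frac [ 1.272  4.596 -1.347] rot frac [ 0.1187 -0.3746  0.0909] tot 46.2
level only target [509.4 215.6 168.8] shift mm [ 152.6  551.5 -161.7] frac [ 1.272  4.596 -1.347] rot frac [ 0.0825 -0.3836  0.0007] tot 45.0
```

{"api": "step_arm", "payload": {"increments": "0.03 0.08 0 0.015 -0.047 0.011 0.1;0.06 0.16 0 0.03 -0.094 0.022 0.1;0.09 0.25 0 0.045 -0.14 0.034 0.1;0.12 0.35 0 0.06 -0.187 0.045 0.1;0.15 0.45 0 0.074 -0.234 0.057 0.1;0.18 0.55 0 0.089 -0.281 0.068 0.1;0.2 0.65 0 0.104 -0.328 0.08 0.1;0.22 0.75 0 0.119 -0.375 0.091 0.1;0.24 0.85 0 0.119 -0.375 0.091 0.1;0.26 0.95 0 0.119 -0.375 0.091 0.1"}}

```text
t: 15.35
eef_pos: [387.5, -221.6, 329.9]
eef_rot: [0.813, -0.541, 0.119, -0.18]
ft_force: [0.4, -0.0, -1.0]
finger_gap: 21.3
```

{"api": "step_arm", "payload": {"increments": "0.08 0.28 0 0 0 0 0.1;0.16 0.56 0 0 0 0 0.1;0.22 0.78 0 0 0 0 0.1;0.27 0.96 0 0 0 0 0.1;0.27 0.96 0 0 0 0 0.1"}}

```text
t: 15.85
eef_pos: [420.9, -103.7, 331.2]
eef_rot: [0.815, -0.538, 0.119, -0.181]
ft_force: [-0.3, -0.2, -1.8]
finger_gap: 21.2
```

{"api": "step_arm", "payload": {"increments": "0.08 0.28 0 0 0 0 0.1;0.16 0.56 0 0 0 0 0.1;0.22 0.78 0 0 0 0 0.1;0.27 0.96 0 0 0 0 0.1;0.27 0.96 0 0 0 0 0.1"}}

```text
t: 16.35
eef_pos: [453.0, 10.5, 331.0]
eef_rot: [0.815, -0.538, 0.119, -0.181]
ft_force: [0.0, -0.2, -1.4]
finger_gap: 20.6
```

{"api": "step_arm", "payload": {"increments": "0.08 0.28 0 0 0 0 0.1;0.16 0.56 0 0 0 0 0.1;0.22 0.78 0 0 0 0 0.1;0.27 0.96 -0.1 0 0 0 0.1;0.27 0.96 -0.25 0 0 0 0.1;0.27 0.96 -0.35 0 0 0 0.1;0.27 0.96 -0.35 0 0 0 0.1;0.27 0.96 -0.35 0 0 0 0.1"}}

```text
t: 17.15
eef_pos: [485.6, 122.6, 289.1]
eef_rot: [0.813, -0.54, 0.12, -0.181]
ft_force: [-0.5, -0.6, -1.8]
finger_gap: 21.1
```

```bash
cat > m3.py <<'E'
from h import *
s=robot.sense();print(s["t"],s["eef_pos"],s["ft_force"],s["finger_gap"],s["joint_pos"].round(2))
psi=np.radians(22.9); Rt,tz=tool(psi,np.radians(-25)); pot=np.array([631,267,178.])
e=np.array([np.cos(psi),np.sin(psi),0]); grip=pot-140*e+[0,0,8]; inc(grip+19*tz,Rt)
R0=R.from_quat(s["eef_rot"]).as_matrix(); g=s["eef_pos"]-19*R0[:,2]; n=np.array([-e[1],e[0],0]); ims=[]
for c in("wrist","scene","top"):
    im,d,K,V=look(c); W=pts(d,K,V); ims.append(im); D=W-g; a=D@e; b=D@n; z=D[...,2]
    hd=(a>95)&(a<190)&(abs(b)<40)&(abs(z)<40)
    P=W[hd]; A=D[hd]@np.c_[e,n,[0,0,1]]
    if len(A)<10: print(c,len(A)); continue
    print(c,len(A),"along",np.percentile(A[:,0],[1,99]).round(1),"side",np.percentile(A[:,1],[1,99]).round(1),"z",np.percentile(A[:,2],[1,50,99]).round(1))
    print("   rect",cv2.minAreaRect(P[:,:2].astype(np.float32)))
    f=A[(abs(A[:,1])<18)&(A[:,0]>108)&(A[:,0]<165)]; f=f[f[:,2]<np.percentile(f[:,2],50)+3]; p=np.linalg.lstsq(np.c_[f[:,:2],np.ones(len(f))],f[:,2],rcond=None)[0]; print("   floor slope along,side deg",np.degrees(np.arctan(p[:2])).round(1),"z@140",p[0]*140+p[2])
C=np.hstack([cv2.resize(ims[0],(480,300)),cv2.resize(ims[1][130:330,270:470],(300,300))]); import sys; cv2.imwrite(f"pics/{sys.argv[1]}.png",C)
E
python3 m3.py w6
```

```text
17.15 [485.58818366 122.59082375 289.13148234] [-0.45281237 -0.58240691 -1.76515269] 21.086208650444547 [-0.13 -0.34  2.05  0.25  1.06  0.96]
 target [509.4 215.6 168.8] shift mm [  23.8   93.1 -120.4] frac [ 0.199  0.775 -1.003] rot frac [-0.      0.0004  0.0007] tot 0.1
wrist 6502 along [ 95.7 132.4] side [-21.1  23.9] z [-7.8 -0.3 12.4]
   rect ((583.0399169921875, 165.245849609375), (38.7945442199707, 46.13740921020508), 22.676738739013672)
   floor slope along,side deg [-2.  -0.1] z@140 -6.20092367217503
scene 737 along [108.6 173.5] side [-24.4  21.1] z [-8.6 -5.3 12.7]
   rect ((603.1026000976562, 170.3984832763672), (78.64069366455078, 46.02088165283203), 22.628625869750977)
   floor slope along,side deg [-1.1 -0.2] z@140 -5.868739806526211
top 431 along [ 96.9 171. ] side [-23.1  21.9] z [-10.1  -2.6  17.2]
   rect ((601.0991821289062, 170.97482299804688), (76.18122863769531, 46.17853546142578), 23.180503845214844)
   floor slope along,side deg [-1.9  0.2] z@140 -4.721330319164818
```

View pics/w6.png

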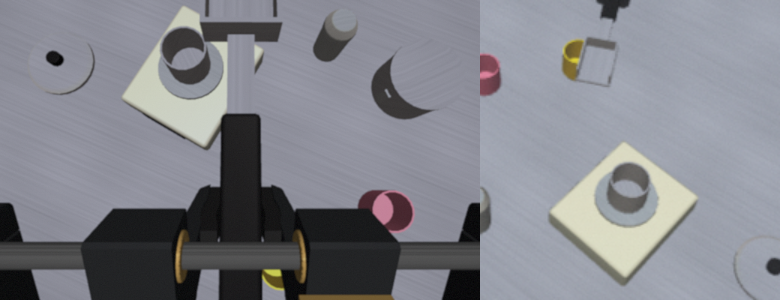

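The picture shows the scoop level with its open side up, head at (240,20) left and (598,60) right, and the pot upright on the pan at (628,185). Tilt is about 2°, head centre about 140 mm ahead of the grasp. Moving over the pot and down.

{"api": "step_arm", "payload": {"increments": "0.06 0.25 0 0 0 0 0.1;0.12 0.5 0 0 0 0 0.1;0.17 0.7 0 0 0 0 0.1;0.2 0.775 -0.1 0 0 0 0.1;0.2 0.775 -0.25 0 0 0 0.1;0.2 0.775 -0.4 0 0 0 0.1;0.2 0.775 -0.55 0 0 0 0.1;0.2 0.775 -0.7 0 0 0 0.1;0.2 0.775 -0.82 0 0 0 0.1;0.2 0.775 -0.92 0 0 0 0.1;0.2 0.775 -0.98 0 0 0 0.1;0.2 0.775 -0.98 0 0 0 0.1;0.2 0.775 -0.98 0 0 0 0.1;0.2 0.775 -0.98 0 0 0 0.1"}}

```text
t: 18.7
eef_pos: [510.0, 216.6, 172.4]
eef_rot: [0.813, -0.539, 0.121, -0.181]
ft_force: [-0.3, -1.1, -1.5]
finger_gap: 21.3
```

```bash
python3 m3.py w7
python3 - <<'E'
from h import *
im,d,K,V=look("scene"); W=pts(d,K,V)
P=W[(W[...,2]>80)&(W[...,2]<135)&(np.hypot(W[...,0]-631,W[...,1]-266)<45)]; print("pot",P.min(0),P.max(0))
E
```

```text
18.7 [510.00738755 216.5786347  172.42459584] [-0.32084587 -1.11753226 -1.49974186] 21.34377206705623 [ 0.12 -0.06  2.07  0.18  0.71  1.18]
 target [509.4 215.6 168.8] shift mm [-0.6 -0.9 -3.6] frac [-0.005 -0.008 -0.03 ] rot frac [-0.0003  0.0014  0.0001] tot 0.2
wrist 6485 along [ 95.9 132.5] side [-20.9  24. ] z [-7.6 -0.  12.6]
   rect ((607.1519165039062, 259.24127197265625), (38.460269927978516, 46.19718551635742), 22.03770637512207)
   floor slope along,side deg [-1.2 -0. ] z@140 -5.756364558142153
scene 707 along [ 97.8 172.7] side [-24.1  21.1] z [-10.1  -5.8  12.2]
   rect ((627.1258544921875, 264.3919982910156), (78.4200439453125, 45.908416748046875), 23.016340255737305)
   floor slope along,side deg [-1.   0.1] z@140 -6.39622389764185
top 368 along [ 95.6 170.3] side [-23.2  22.2] z [-11.8  -3.6  17.3]
   rect ((625.3771362304688, 265.07928466796875), (76.44596862792969, 46.078575134277344), 22.88045310974121)
   floor slope along,side deg [-0.3 -1.5] z@140 -5.947374784939628
pot [604.42550186 235.07135632  80.02568595] [664.94292666 296.79766035 128.2169722 ]
```

View pics/w7.png

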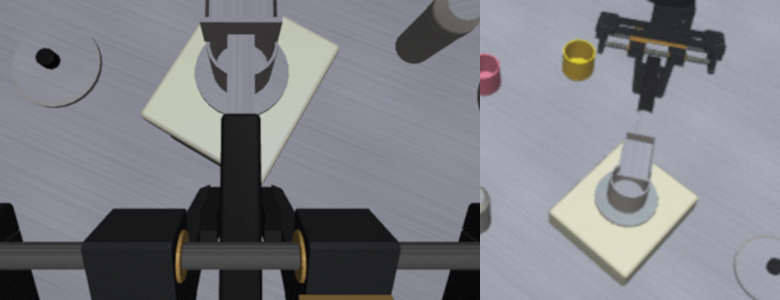

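The picture shows the head over the pot, clear of everything. Letting it settle briefly, then handing in.

{"api": "step_arm", "payload": {"increments": "0 0 -0.02 0 0 0 0.1;0 0 -0.02 0 0 0 0.1;0 0 -0.02 0 0 0 0.1;0 0 -0.02 0 0 0 0.1;0 0 -0.02 0 0 0 0.1;0 0 -0.02 0 0 0 0.1"}}

```text
t: 19.5
eef_pos: [509.4, 216.5, 169.0]
eef_rot: [0.813, -0.54, 0.12, -0.181]
ft_force: [-0.6, 0.5, -0.7]
finger_gap: 20.8
```

```bash
python3 -c "
from station import robot
s=robot.sense();print(s['t'],s['eef_pos'],s['joint_velocities'].round(3),s['ft_force'],s['finger_gap']);print(robot.hand_in())"
```

```text
19.5 [509.385739   216.48163886 169.04542891] [-0.001  0.001 -0.001 -0.     0.    -0.   ] [-0.64167655  0.48608227 -0.71661434] 20.824463612739404
the job is handed in; nothing more can be done
None
```

I placed the steel pot on the scale's pan and released it. I then drew the scoop out along the sleeve's slant, levelled it and held it over the pot. I handed the job in at 19.5 s; no verdict is reported.

- **Pot:** it stands upright, within about 1 mm of the pan's centre in both the wrist and scene views, with its rim at about 125 mm.
- **Scoop:** it is level within about 2° with the open side up. Its head centre is within a few mm of the pot's axis, and its underside is about 53 mm above the rim.
- **Hold:** the arm was at rest, and the wrist force was consistent with the scoop's weight alone. The grip was set to 60 N, and the fingers read a 21 mm opening on the handle.
- **Disagreements:** the cameras differed by 2–4 mm in absolute position, and the calibration is only good to about 2 mm. The finger opening read 1–2 mm below the true widths.
- **Tiffin tin, shaker and lid:** I never went near them. I saw nothing displaced in the pictures, but I did not measure their positions again.

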